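# Find the loaded battery case and dock it for charging

### The arm

A 7-joint arm with a two-finger parallel gripper is mounted at the origin on the work surface. World frame = base frame: x ahead of the robot, y to its left, z up, the work surface at z = 0. Lengths are in m, angles in rad, forces in N, time in s.
With the tool pointing down it reaches from about 0.425 to 0.975 m from the base axis. Payload 16.7 kg.
Tool frame: the origin (TCP) lies midway between the tips of the shut fingers; the grasp point (between the pads) lies 19 mm behind it; y points along the fingers, z is the direction in which the jaws open and shut, and the axes are right-handed (so a half turn about y gives the same grasp; the last joint's range is limited). The gripper opens to 85 mm and grips with 20 to 120 N. Pads are 22 mm wide; open, the fingers measure 114 mm over their backs; the gripper's body (76 mm by 85 mm) begins 54 mm behind the grasp point. The pads swing forward as they close: fully open they stand 13 mm farther back than shut.
Start: joints at [-1.389, 0.426, 0.074, 1.606, -0.034, 1.111, -0.067], TCP at [0.219, 0.638, 0.231] pointing down, gripper open.
Joint ranges: [-2.85, 2.85], [-0.5, 2.14], [-1.23, 1.37], [0.21, 2.46], [-1.02, 4.16], [0.16, 2.05], [-2.73, 2.73]. Speed limits (rad/s): [1.89, 1.89, 2.39, 2.39, 3.01, 3.01, 3.01].

### API

Orientations are given as a 3x3 rotation matrix whose columns are the frame's x, y, z axes.
In Python, from bench import reach, movel, movej, gripper_open, grab, sleep, solve_ik, observe, snapshot, PlanningError, finish_job gives the robot as it stands. The module is installed in compiled form; this text tells all that it offers. Calls block until the motion is done:
- reach(position, orientation): joint-space move of the TCP to a pose.
- movel(position, velocity=0.15, rot=None, guard=None): straight line of the TCP; rot=None keeps the orientation; velocity is the mean speed in m/s. With guard (N) it stops when the force on the tool has changed by that much, and returns True; else False.
- movej(angles): joint-space move.
- gripper_open() and grab(strength=None): open the fingers fully, or close them until they stop; strength is the grip in N (None keeps the last).
- sleep(seconds).
- solve_ik(position, orientation): joint angles nearest the present ones, or None.
- observe(): the state.
- snapshot(name): name is "scene" or "side" or "wrist"; returns a dict with "frame" (420x560x3 uint8, red, green, blue), "z_map" (420x560 float32, m along the optical axis (not along the pixel's ray), 0 where there is no reading), "fx", "fy", "cx", "cy" (pixels), "R" (3x3) and "t" (3): a world point X has camera coordinates R X + t; the wrist camera has in their place "mount" (4x4, takes a point from camera to tool coordinates, whose origin is the TCP and whose axes are the tool frame's). Camera axes: x right, y down, z forward; pixel columns grow to the right and rows downward; lengths in m; the calibration is good to about 2 mm. The wrist camera is an equidistant fisheye: a pixel r from the principal point sees the ray r / f radians off the axis. A picture is of the moment at which its call begins: read the wrist's pose just before it.
A pose or a line that the arm cannot do raises PlanningError and nothing moves.
- finish_job(): hands the job in, once; it reports no verdict.
The state is a dict: "time": time; "joint_pos": joint angles; "joint_vel": joint speeds; "joint_efforts": joint torques, N m; "position": TCP position; "tcp_rot": TCP orientation; "ft_force": force on the tool from outside, world axes, zero at the start; "torque": the same for the moment, N m; "opening": finger opening in m.
Only numpy, scipy, OpenCV 4.12 (cv2) and the standard library are available. Lean on these libraries where they do the work, as an engineer would, in place of code of your own. Each camera call takes 0.05 s, during which the arm holds its last target.

### The job

Only one of the three identical blue battery cases has a battery pack in it. Lift the cases to feel which one is the heavy one, setting any empty case back down where it stood, and put the loaded case flat inside the rim of the orange cradle of the charging dock, its length along the cradle's, so that it sinks the cradle by its own weight. Never leave an empty case on the dock.

Things in the scene. Friction and masses are not known exactly. Their poses are not given: they have to be found in the camera images.
- case_a_center (a point): one of three identical closed battery cases: blue box with a light grey lid and a blank yellow patch on top, 90 mm long (its x), 54 mm wide (its y), 60 mm tall, loose, standing upright on the table. This point is its centre, 30 mm above its underside; z up. Lid fixed shut, walls rigid. Empty it weighs about 0.18 kg; the loaded one (any of the three, not told by look or name) about 0.6 kg
- case_b_center (a point): one of three identical closed battery cases: blue box with a light grey lid and a blank yellow patch on top, 90 mm long (its x), 54 mm wide (its y), 60 mm tall, loose, standing upright on the table. This point is its centre, 30 mm above its underside; z up. Lid fixed shut, walls rigid. Empty it weighs about 0.18 kg; the loaded one (any of the three, not told by look or name) about 0.6 kg
- case_c_center (a point): one of three identical closed battery cases: blue box with a light grey lid and a blank yellow patch on top, 90 mm long (its x), 54 mm wide (its y), 60 mm tall, loose, standing upright on the table. This point is its centre, 30 mm above its underside; z up. Lid fixed shut, walls rigid. Empty it weighs about 0.18 kg; the loaded one (any of the three, not told by look or name) about 0.6 kg
- cradle_floor (a point): orange cradle of the fixed charging dock. Point: centre of its floor, x along its length, z up. Floor 34 mm above the table, 110 (x) by 74 mm (y) inside a rim 8 wide, 6 high. Sprung: a loaded case sinks it 10 mm straight down (floor then 24 mm up), an empty one does not. The dock's grey head, 62 mm above the table, 60 deep, 114 wide, stands at the +x end, its face 76 mm from this point
Things that resemble listed ones, but are neither listed nor needed, are in the scene too. What is shaped like the part that bears case_a_center but black or turquoise is not meant.

How it is judged:
At the end, for the whole second after the job is handed in: The loaded case is upright (within 5 degrees) in the cradle, within 20 mm of its centre seen from above and 15 degrees of its length (either way round), the cradle sunk over 5 mm; the other two cases stand upright on the table within 60 mm of where they began (((horizontal distance between case_a_center and cradle_floor below 0.02 m and angle between the x axis of case_a_center and the x axis of cradle_floor, either way round below 0.27 rad and angle between each of case_a_center, case_b_center, case_c_center's own z axis and vertical below 0.1 rad and height (world z) of case_a_center below 0.066 m and height (world z) of cradle_floor below 0.029 m and distance of each of case_b_center, case_c_center from where it was at the start of the episode below 0.06 m and height (world z) of each of case_b_center, case_c_center below 0.04 m) or (horizontal distance between case_b_center and cradle_floor below 0.02 m and angle between the x axis of case_b_center and the x axis of cradle_floor, either way round below 0.27 rad and angle between each of case_b_center, case_a_center, case_c_center's own z axis and vertical below 0.1 rad and height (world z) of case_b_center below 0.066 m and height (world z) of cradle_floor below 0.029 m and distance of each of case_a_center, case_c_center from where it was at the start of the episode below 0.06 m and height (world z) of each of case_a_center, case_c_center below 0.04 m) or (horizontal distance between case_c_center and cradle_floor below 0.02 m and angle between the x axis of case_c_center and the x axis of cradle_floor, either way round below 0.27 rad and angle between each of case_c_center, case_a_center, case_b_center's own z axis and vertical below 0.1 rad and height (world z) of case_c_center below 0.066 m and height (world z) of cradle_floor below 0.029 m and distance of each of case_a_center, case_b_center from where it was at the start of the episode below 0.06 m and height (world z) of each of case_a_center, case_b_center below 0.04 m))); the robot touches nothing.
It fails at once if an empty case is left on the dock (let go there and the gripper gone 90 mm from its centre, the cradle not sunk) ((horizontal distance between case_a_center and cradle_floor below 0.035 m and height (world z) of case_a_center below 0.08 m and distance between case_a_center and the grasp point above 0.09 m and height (world z) of cradle_floor above 0.029 m) or (horizontal distance between case_b_center and cradle_floor below 0.035 m and height (world z) of case_b_center below 0.08 m and distance between case_b_center and the grasp point above 0.09 m and height (world z) of cradle_floor above 0.029 m) or (horizontal distance between case_c_center and cradle_floor below 0.035 m and height (world z) of case_c_center below 0.08 m and distance between case_c_center and the grasp point above 0.09 m and height (world z) of cradle_floor above 0.029 m)).
It also fails if it takes over 58 s, if anything falls off the work surface, if the arm or the gripper's body presses on something with over 40 N, if the wrist force passes 120 N, or if a joint passes its speed limit or range.

## Working session

There is one attempt and no reset: what is moved stays moved. The work goes in short steps, each a Python script; the robot and the scene stay as the last script left them, time stands still between calls to the robot, and variables do not carry over. Pictures are saved under pics/ and viewed, and the job is handed in when it is done.

```bash
mkdir -p pics
python3 - <<'E'
from bench import *
import cv2,pickle
s=observe(); print(s)
for n in ["scene","side","wrist"]:
    d=snapshot(n); pickle.dump(d,open(n+".pkl","wb"))
    cv2.imwrite(f"pics/{n}0.png",d["frame"][:,:,::-1])
    print(n,{k:v for k,v in d.items() if k not in("frame","z_map")})
E
```

```text
{'time': 0.0, 'joint_pos': array([-1.38949594,  0.42673831,  0.07390501,  1.60661601, -0.03411828,
        1.11084307, -0.06706705]), 'joint_vel': array([ 0.00026435,  0.00062487,  0.00010073, -0.00035997,  0.0001855 ,
       -0.00034119,  0.00179731]), 'joint_efforts': array([ 7.22671866e-04, -9.49804258e+01,  3.76125589e+00, -4.63553560e+01,
        1.93566992e-02,  9.40404745e-03, -1.81731417e-05]), 'position': array([0.2191576 , 0.63798053, 0.23060406]), 'tcp_rot': array([[ 9.45764377e-01, -3.35261739e-04,  3.24853244e-01],
       [-3.24853400e-01, -1.30100072e-03,  9.45763488e-01],
       [ 1.05555992e-04, -9.99999097e-01, -1.33935105e-03]]), 'ft_force': array([-0.52638956,  0.22487528,  0.41989576]), 'torque': array([-0.01419106, -0.055181  , -0.02552487]), 'opening': 0.08543133313514743}
scene {'fx': 523.8831882921737, 'fy': 523.8831882921737, 'cx': 270.53948454472834, 'cy': 203.844453007743, 'R': array([[ 0.78051343,  0.62509336, -0.00755497],
       [ 0.50652677, -0.63945744, -0.5783812 ],
       [-0.36637333,  0.4476075 , -0.81573164]]), 't': array([-0.3903096 , -0.17925901,  1.32887591])}
side {'fx': 436.5356296217055, 'fy': 436.5356296217055, 'cx': 282.7473507339203, 'cy': 202.80571959590924, 'R': array([[ 0.98834909, -0.15175395,  0.01169693],
       [-0.07029935, -0.52330629, -0.84923997],
       [ 0.1349966 ,  0.83852326, -0.5278775 ]]), 't': array([-0.45963654,  0.10059621,  0.86097789])}
wrist {'fx': 325.19226210127806, 'fy': 325.19226210127806, 'cx': 279.58256605265336, 'cy': 215.13942880625243, 'mount': array([[-1.24206062e-03,  9.61643387e-01,  2.74299935e-01,
        -6.95968069e-02],
       [ 1.70410929e-04, -2.74299939e-01,  9.61644172e-01,
        -1.41652335e-01],
       [ 9.99999214e-01,  1.24116406e-03,  1.76822609e-04,
        -1.35580233e-03],
       [ 0.00000000e+00,  0.00000000e+00,  0.00000000e+00,
         1.00000000e+00]])}
```

View pics/scene0.png

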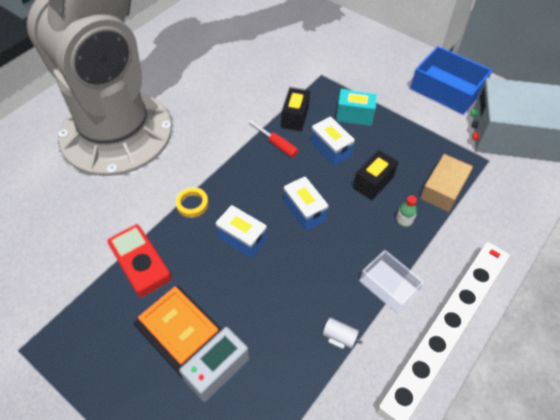

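View pics/side0.png

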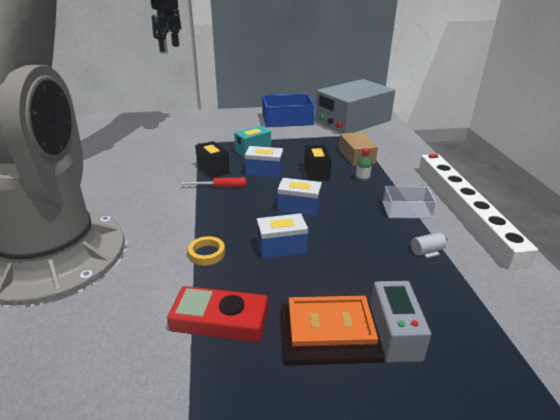

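View pics/wrist0.png

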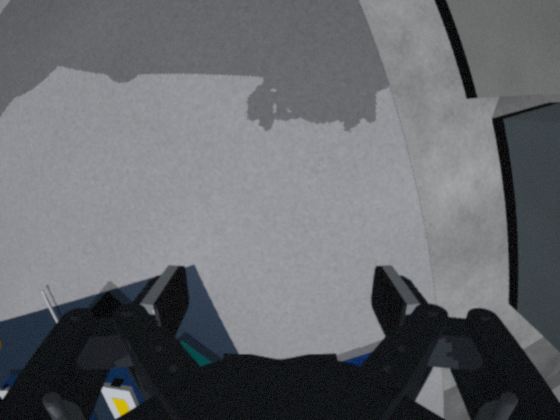

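The scene view shows three blue cases with light grey lids, at about (333,135), (306,195) and (242,228). The orange cradle is at (178,325) with its grey head at (215,362). The black and turquoise boxes are decoys. The side view agrees. Next I'll turn these into positions.

```bash
cat > meas.py <<'E'
import numpy as np,cv2,pickle
def ray(d,u,v,z):
    u=np.asarray(u,float);v=np.asarray(v,float)
    c=np.stack([(u-d['cx'])/d['fx'],(v-d['cy'])/d['fy'],np.ones_like(u)],-1)
    w=c@d['R']; o=-d['R'].T@d['t']
    return o+w*((z-o[2])/w[...,2])[...,None]
def depthpts(d):
    v,u=np.mgrid[0:420,0:560]; z=d['z_map']
    c=np.stack([(u-d['cx'])/d['fx']*z,(v-d['cy'])/d['fy']*z,z],-1)
    return (c-d['t'])@d['R']
def rects(d,mask,z,minpx=150):
    mask=cv2.morphologyEx(mask.astype(np.uint8),cv2.MORPH_OPEN,np.ones((3,3)))
    n,l,st,ce=cv2.connectedComponentsWithStats(mask)
    out=[];P=depthpts(d)
    for i in range(1,n):
        if st[i,4]<minpx: continue
        m=(l==i).astype(np.uint8)
        c=max(cv2.findContours(m,cv2.RETR_EXTERNAL,cv2.CHAIN_APPROX_NONE)[0],key=len)[:,0]
        w=ray(d,c[:,0],c[:,1],z)[:,:2]
        (x,y),(a,b),t=cv2.minAreaRect((w*1000).astype(np.float32))
        if a<b:a,b,t=b,a,t+90
        t=(t+90)%180-90
        out.append((x/1000,y/1000,a,b,t,np.median(P[l==i][:,2]),ce[i].round()))
    return out
def lids(d):
    hsv=cv2.cvtColor(d['frame'],cv2.COLOR_RGB2HSV); h,s,v=hsv[...,0],hsv[...,1],hsv[...,2]
    Z=depthpts(d)[...,2]
    yel=(h>20)&(h<35)&(s>120)
    return ((s<60)&(v>165)|yel)&(abs(Z-.06)<.012)
def orange(d):
    hsv=cv2.cvtColor(d['frame'],cv2.COLOR_RGB2HSV); h,s,v=hsv[...,0],hsv[...,1],hsv[...,2]
    Z=depthpts(d)[...,2]
    return (h<28)&(h>5)&(s>150)&(v>120)&(Z<.05)&(Z>.02)
def show(d):
    for nm,f,z in(("lid",lids,.06),("orange",orange,.04)):
        for r in rects(d,f(d),z): print(nm,"xy %.4f %.4f size %.0f %.0f yaw %.1f z %.4f"%r[:6],r[6])
E
python3 - <<'E'
from meas import *
for n in("scene","side"):
    d=pickle.load(open(n+".pkl","rb")); print(n); show(d)
    hsv=cv2.cvtColor(d['frame'],cv2.COLOR_RGB2HSV);h,s,v=[hsv[...,i] for i in range(3)]
    # grey head: anything at top height ~62mm
    Z=depthpts(d)[...,2]
    print("head",[tuple(np.round(r[:6],3)) for r in rects(d,(abs(Z-.062)<.006)&(s<90)&~lids(d),.062,300)])
E
```

```text
scene
lid xy 0.3207 0.3242 size 57 33 yaw -65.6 z 0.0618 [296. 100.]
lid xy 0.4581 0.2899 size 96 57 yaw -17.0 z 0.0610 [333. 134.]
lid xy 0.5938 0.2679 size 55 32 yaw 86.5 z 0.0612 [377. 167.]
lid xy 0.5170 0.0999 size 96 58 yaw -20.8 z 0.0610 [305. 197.]
lid xy 0.4548 -0.0433 size 94 59 yaw 3.7 z 0.0609 [241. 225.]
lid xy 0.6016 -0.2878 size 113 59 yaw 84.3 z 0.0624 [211. 362.]
orange xy 0.4968 -0.2762 size 130 92 yaw -6.0 z 0.0358 [178. 325.]
head [(np.float64(0.323), np.float64(0.321), np.float64(95.958), np.float64(54.867), np.float64(-65.311), np.float64(0.061)), (np.float64(0.596), np.float64(0.264), np.float64(94.922), np.float64(55.283), np.float64(87.399), np.float64(0.061))]
side
lid xy 0.4587 0.2898 size 91 57 yaw -17.3 z 0.0605 [264. 152.]
lid xy 0.5181 0.1007 size 91 56 yaw -20.6 z 0.0604 [300. 186.]
lid xy 0.4554 -0.0428 size 90 56 yaw 3.6 z 0.0603 [282. 224.]
lid xy 0.6033 -0.2882 size 109 53 yaw 83.9 z 0.0619 [403. 313.]
orange xy 0.4964 -0.2799 size 126 98 yaw -6.1 z 0.0348 [331. 320.]
head [(np.float64(0.036), np.float64(-0.049), np.float64(162.155), np.float64(66.776), np.float64(35.281), np.float64(0.063)), (np.float64(0.6), np.float64(-0.275), np.float64(63.02), np.float64(29.648), np.float64(82.987), np.float64(0.063))]
```

The cradle checks out. Its outer size is about 126x90, and the head centre lies 106 mm along +x as specified. Before moving I'll check finger clearance around each case.

```bash
cat > rob.py <<'E'
import numpy as np,cv2,pickle
from bench import *
from meas import *
C={'A':(.4585,.2898,-17.1),'B':(.5177,.1003,-20.7),'C':(.4552,-.0430,3.65)}
CR=(.4968,-.2768,-6.05)
def rot(t):
    t=np.radians(t);c,s=np.cos(t),np.sin(t)
    return np.array([[c,0,-s],[s,0,c],[0,-1,0.]])
def ft(n=6):
    f=[]
    for _ in range(n): sleep(.05); f.append(observe()['ft_force'])
    return np.mean(f,0)
E
python3 - <<'E'
from rob import *
P=np.concatenate([depthpts(pickle.load(open(n+".pkl","rb"))).reshape(-1,3) for n in("scene","side")])
for k,(x,y,t) in C.items():
    q=(P-[x,y,0]); R=rot(t); a=q@R[:,0]; b=q@R[:,2]
    for sg in(1,-1):
        m=(abs(a)<.05)&(sg*b>.036)&(sg*b<.11)&(P[:,2]>.012)&(P[:,2]<.2)
        print(k,sg,m.sum(),np.sort(sg*b[m])[[0,min(20,m.sum()-1)]].round(3) if m.any() else None)
    for h in(.02,.14): print(solve_ik([x,y,h],rot(t)).round(2))
for h in(.05,.16): print(solve_ik([CR[0],CR[1],h],rot(CR[2])).round(2))
E
```

```text
A 1 239 [0.086 0.095]
A -1 164 [0.077 0.084]
[-0.82  0.51  0.18  2.06 -0.16  0.58  0.73]
[-0.87  0.32  0.23  2.   -0.1   0.83  0.68]
B 1 0 None
B -1 0 None
[-0.55  0.5   0.29  2.1  -0.26  0.57  1.14]
[-0.7   0.32  0.46  2.04 -0.19  0.82  1.08]
C 1 0 None
C -1 0 None
[-0.4   0.44  0.42  2.26 -0.37  0.5   1.95]
[-0.66  0.22  0.7   2.2  -0.2   0.78  1.81]
[-0.12  0.58  0.68  2.02 -0.55  0.73  2.36]
[-0.41  0.57  1.11  1.96 -0.61  1.    2.45]
```

Every case has clearance and IK solves for each pose. I'll lift A first.

```bash
cat >> rob.py <<'E'
def weigh(k,h=.020):
    x,y,t=C[k]; R=rot(t)
    reach([x,y,.115],R); movel([x,y,h],.15)
    p0=observe()
    f0=None
    movel([x,y,h],.05) if False else None
    grab(60); s=observe(); print(k,"opening",round(s['opening'],4),'pos',s['position'].round(4))
    movel([x,y,h+.03],.1); sleep(.2); f=ft(); s=observe()
    print("lift force",f.round(2),"opening",round(s['opening'],4),"t",round(s['time'],2))
    return f
def putback(k,h=.020):
    x,y,t=C[k]
    movel([x,y,h+.001],.06); gripper_open(); movel([x,y,.115],.2); print("air",ft(3).round(2),observe()['time'])
E
python3 - <<'E'
from rob import *
print("air",ft(4).round(2))
weigh('A')
E
```

```text
air [ 0.24 -0.22 -0.04]
A opening 0.0536 pos [0.4589 0.2901 0.021 ]
lift force [-0.22  0.33 -6.01] opening 0.0531 t 4.09
```

The 6.0 N lift force is about 0.61 kg, so A is the loaded case. An empty one would give about 1.8 N. I'll carry it over the cradle and check before lowering.

Run:
```python
from rob import *
x,y,_=C['A']; movel([x,y,.17],.2)
reach([CR[0],CR[1],.17],rot(CR[2]))
movel([CR[0],CR[1],.075],.12)
s=observe();print(s['position'].round(4),s['opening'],ft(3),s['time'],s['joint_pos'].round(2))
for n in("scene","side"):
    d=snapshot(n);pickle.dump(d,open(n+"1.pkl","wb"));cv2.imwrite(f"pics/{n}1.png",d["frame"][:,:,::-1])
```

```text
[ 0.4972 -0.2771  0.0756] 0.0534188607704541 [-0.377282   -0.01295751 -5.89093441] 7.825 [-0.07  0.52  0.6   2.   -0.42  0.75  2.25]
```

View pics/scene1.png

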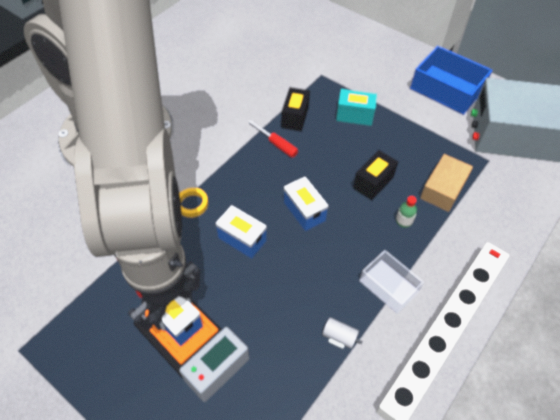

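View pics/side1.png

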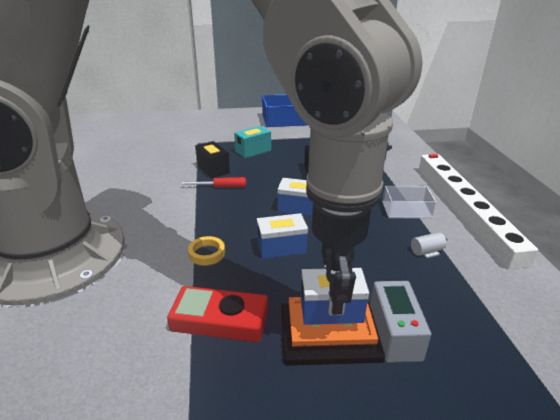

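The case hangs level above the cradle: scene (181,320), side (335,298). It sits inside the rim and clear of the head, so I'll lower it.

Run:
```python
from rob import *
x,y=CR[:2]
g=False
for h in(.060,.056,.053,.050,.047):
    g=movel([x,y,h],.04,guard=12); s=observe(); print(h,g,s['position'][2].round(4),ft(2).round(2))
    if g: break
gripper_open(); sleep(.3)
p=observe()['position']; movel([x,y,.18],.1); print(ft(2).round(2))
reach([.42,.1,.3],rot(-6)); 
s=observe();print(s['time'])
for n in("scene","side"):
    d=snapshot(n);pickle.dump(d,open(n+"2.pkl","wb"));cv2.imwrite(f"pics/{n}2.png",d["frame"][:,:,::-1])
    print(n)
    Z=depthpts(d)[...,2]
    hsv=cv2.cvtColor(d['frame'],cv2.COLOR_RGB2HSV);h,sa,v=[hsv[...,i] for i in range(3)]
    m=((sa<60)&(v>165)|(h>20)&(h<35)&(sa>120))&(abs(Z-.084)<.012)
    for r in rects(d,m,.084): print("case %.4f %.4f size %.0f %.0f yaw %.1f z %.4f"%r[:6],r[6])
    for r in rects(d,lids(d),.06): print("lid %.4f %.4f size %.0f %.0f yaw %.1f z %.4f"%r[:6],r[6])
    o=(h<28)&(h>5)&(sa>150)&(v>120)&(Z>.015)&(Z<.05)
    for r in rects(d,o,.03,100): print("orange",r)
```

```text
0.06 False 0.0598 [-0.35 -0.4  -6.53]
0.056 False 0.0558 [-0.06 -0.22 -6.18]
0.053 False 0.0531 [ 0.65 -0.35 -2.45]
0.05 False 0.0499 [ 0.98 -0.49 -2.77]
0.047 False 0.0469 [ 0.66  0.44 -2.04]
[ 0.28 -0.2  -0.6 ]
13.9
scene
case 0.4958 -0.2774 size 95 56 yaw -5.8 z 0.0848 [174. 314.]
lid 0.3206 0.3241 size 57 33 yaw -66.4 z 0.0618 [295. 100.]
lid 0.5938 0.2679 size 55 32 yaw 86.5 z 0.0612 [377. 167.]
lid 0.5171 0.0998 size 96 58 yaw -20.8 z 0.0609 [305. 197.]
lid 0.4549 -0.0434 size 95 60 yaw 3.6 z 0.0609 [241. 225.]
lid 0.6016 -0.2879 size 113 60 yaw 83.9 z 0.0624 [211. 362.]
orange (0.4954208984375, -0.27656027221679685, 129.0330352783203, 94.20077514648438, -6.00244140625, np.float64(0.029253266350613774), array([180., 336.]))
side
case 1.7300 2.0331 size 502 134 yaw 0.2 z 0.0843 [432.  20.]
case 0.4959 -0.2768 size 90 56 yaw -5.9 z 0.0841 [332. 297.]
lid 0.5181 0.1007 size 91 56 yaw -20.6 z 0.0602 [300. 186.]
lid 0.4554 -0.0428 size 90 56 yaw 3.6 z 0.0602 [281. 224.]
lid 0.6034 -0.2882 size 109 53 yaw 83.9 z 0.0619 [403. 312.]
orange (0.306544189453125, -0.06262849044799805, 64.83507537841797, 61.808841705322266, -2.1067733764648438, np.float64(0.017808405014523673), array([206., 250.]))
orange (0.4968089599609375, -0.2804598388671875, 127.2339859008789, 95.87507629394531, -6.222999572753906, np.float64(0.029216781998123626), array([329., 335.]))
```

```bash
ls pics
```

```text
scene0.png
scene1.png
scene2.png
side0.png
side1.png
side2.png
wrist0.png
```

View pics/side2.png

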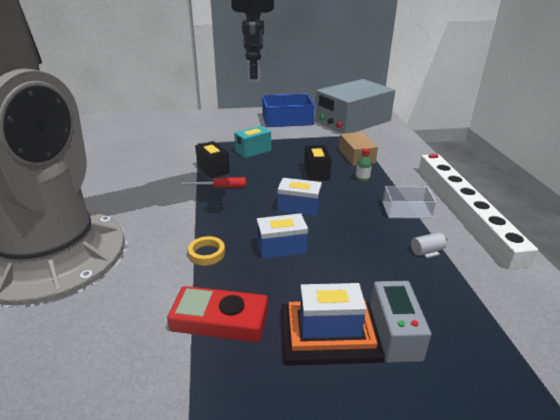

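```bash
python3 -c "
from bench import *
print(observe()['time']); print(finish_job())"
```

```text
14.0
the job is handed in; nothing more can be done
None
```

The loaded case is in the cradle and I handed the job in at about 14 s. No verdict came back, so what follows rests on my own checks.

- **Finding the loaded case:** The first case I lifted, the far one at (0.458, 0.290), read 6.0 N. That is about 0.61 kg, where an empty case would read about 1.8 N. I therefore did not lift the other two.
- **Placed case:** In both views it is within about 1–2 mm of the cradle centre and 0.3° of its length. Its lid is 84 mm above the table, so the floor is 24 mm up and the cradle has sunk the full 10 mm. The last side picture shows it upright inside the rim at (332,297).
- **Other two cases:** They read within a millimetre of where they began.
- **Robot:** The arm was raised clear at z = 0.3 m, touching nothing.

None of the final checks failed. The only disagreement was the cradle's y position, which the two cameras put 4 mm apart. I took the scene camera's value because the dock head's position agreed with it.

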